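# Refit the washed hot-plate knob and turn it off

### The job

The control knob of the portable hot plate was pulled off for washing and lies drying on the tea towel. Put it back on the hot plate's D-shaped shaft, feeling for the angle at which its bore lines up with the shaft, push it on until it snaps fully home against the panel, then turn it anticlockwise to off, so that its white pointer faces the red dot, and let go. Do not shift the jars and the cup.

Things in the scene. Friction and masses are not known exactly. Their poses are not given: they have to be found in the camera images.
- knob_grip (a point): The loose knob: black plastic, about 100 g, hollow round skirt 68 mm across and 28 mm tall, on top a grip bar 66 long, 16 wide, 34 mm tall, 62 mm tall in all. The point is on its axis in the bar, 46 mm above its underside, 18 mm above the skirt's flat top. x runs along the bar to the pointer end (white line), z up. It starts standing on its skirt on the worktop, its yaw varies widely.
- knob_bore (a point): Centre of the mouth of the bore in the knob's underside, same axes. The mouth is a 45 degree funnel, 27 mm across, narrowing to 19.2 mm at 4 mm depth; then round, 19.2 mm across; from 7 mm depth to its floor at 24 mm it is a D: the flat is on the -x side (away from the pointer), 4.5 mm from the axis. In its +x side is a recess for the snap ball.
- hot_plate: White portable hot plate, fixed, 280 x 200 mm, 55 mm tall; origin under its centre on the worktop, x to its rear, y to its left. The dark heating plate, 146 mm across, 10 mm proud, is centred 52 mm to +x. The front of the flat top is the control panel: a bare steel shaft, a red dot (off) and five black heat marks running clockwise from it.
- shaft_foot (a point): Where the shaft's axis meets the panel, 55 mm above the worktop; axes as the hot plate's, fixed. The shaft turns stiffly (0.06 N m) and stays where left. At off, an end stop, its flat faces -x and a fitted knob points along +x to the red dot. It turns clockwise (from above) from there, up to 149 degrees. It starts at an unmeasured angle 20 to 95 degrees clockwise of off.
- shaft_top (a point): Centre of the shaft's top, 22.5 mm above the panel. Steel, 18 mm across, edges barely rounded; a flat over its whole length, 4 mm from the axis. A knob at a wrong angle slips over the top but stops with its underside about 15.5 mm above the panel. Within 6 to 14 degrees of the right angle it drops to about 8.5 mm above the panel, where the snap ball stops it.
- ball_height (a point): Point on the shaft's axis 9 mm above the panel, level with the sprung brass ball in the shaft's round side, opposite the flat, 3 mm proud. A push of about 10 to 15 N drives an aligned knob past the ball, which snaps into the recess; the knob's underside then lies on the panel and it stays on by itself. A knob that wedges here is a little out of angle: ease it and turn it by some degrees.
- off_mark (a point): Centre of the red dot on the panel that marks off, 9 mm across, 44 mm from the shaft's axis along the hot plate's +x.
- amber_jar: Amber jar with cork lid, 55 mm across, 81 mm tall, loose; origin at the centre of its foot. Leave it alone.
- spice_jar: Glass spice jar with green cap, 41 mm across, 97 mm tall, loose; origin at the centre of its foot. Leave it alone.
- steel_cup: Steel tumbler upside down, 68 mm across, 74 mm tall, loose; origin at the centre of its foot. Leave it alone.
Things that resemble listed ones, but are neither listed nor needed, are in the scene too. What is shaped like the part that bears knob_grip but blue is not meant.

How it is judged:
By the outcome, as a careful person would: the job done as asked, in the order asked, and still so for the second after the job is handed in, with the robot touching nothing.
It also fails if it takes over 58 s, if anything falls off the work surface, if the arm or the gripper's body presses on something with over 40 N, if the wrist force passes 120 N, or if a joint passes its speed limit or range.

### The arm

A 6-joint arm with a two-finger parallel gripper is mounted at the origin on a cart in front of the work surface, level with it; the furniture and walls round the work are solid. World frame = base frame: x ahead of the robot, y to its left, z up, the work surface at z = 0. Lengths are in m, angles in rad, forces in N, time in s.
With the tool pointing down it reaches from about 0.35 to 0.925 m from the base axis. Payload 6.4 kg.
Tool frame: the origin (TCP) lies between the finger pads; the fingertips stand 25 mm ahead of it and the grasp point (between the pads) lies 6 mm ahead of it; z points along the fingers, y is the direction in which the jaws open and shut (so a half turn about z gives the same grasp; the last joint's range is limited). The gripper opens to 85 mm and grips with 20 to 120 N. Pads are 22 mm wide; open, the fingers measure 114 mm over their backs; the gripper's body (76 mm by 85 mm) begins 54 mm behind the grasp point. The pads swing forward as they close: fully open they stand 13 mm farther back than shut.
Start: joints at [-1.331, 0.245, 1.558, -0, 1.339, -0.174], TCP at [0.261, -0.595, 0.256] pointing down, gripper open.
Joint ranges: [-3.13, 3.13], [-1.02, 2.26], [0.13, 2.54], [-0.95, 4.09], [0.21, 2.88], [-2.74, 2.74]. Speed limits (rad/s): [2.57, 2.57, 3.14, 3.14, 3.14, 3.14].

### API

Orientations are given as a unit quaternion [w, x, y, z].
In Python, from cell import * gives the robot as it stands. The module is installed in compiled form; this text tells all that it offers.
- The arm moves only by the tool jog_arm, never from a script. Its argument "steps" is a list of rows, each an object of numbers: "ax", "ay", "az": the turn, a rotation vector about the world's x, y, z normalised to -1 to 1, where 1 is 1.5 rad; "x", "y", "z": the shift along the world's x, y, z normalised to -1 to 1, where 1 is 400 mm; "claw": the opening in per cent of the stroke, from 0 (shut) to 100 (fully open). In form: [{"ax": .., "ay": .., "az": .., "x": .., "y": .., "z": .., "claw": ..}, ...]. A call has 1 to 8 rows; each row is the pose to reach, as a shift and turn from the pose measured when the call began; what a row does not reach only later rows make up. A row lasts 1/8 s, in which the tool goes at most 62.5 mm and 10.7 degrees, less where a joint would pass 70% of its speed; a pose out of reach is approached as far as the arm can. A call with a number of a shift or a turn outside -1 to 1 is refused whole. A call with a gripper value outside its range is refused whole. The fingers move at their own pace and stop on an object; "squeeze" is the grip in N (left out, the last holds). Time passes only in rows, so rows that repeat a pose let the fingers close. It gives the time, the measured TCP pose, the force and the opening at its end, in the units of the state.
- sense(): the state, without advancing time (a new reading comes with each control period).
- capture(name): name is "side" or "top" or "wrist"; returns (picture, depth): 400x640x3 uint8, red, green, blue; 400x640 float32, m along the optical axis (not along the pixel's ray), 0 where there is no reading.
- calibration(name): a dict with "K" (3x3 intrinsics, pixels), "k1" (the pictures are not rectified: a ray, as slopes to the right and down, at radius r is drawn at 1 + k1 r^2 times it, then the intrinsics apply), "rvec" (rotation vector, rad) and "tvec" (3), from world to camera coordinates, as OpenCV has them. Camera axes: x right, y down, z forward; pixel columns grow to the right and rows downward; lengths in m; the calibration is good to about 2 mm. A picture is of the moment at which its call begins: read the wrist's pose just before it. calibration takes no time and is no camera call; for the wrist camera it gives the pose at the moment of the call.
- job_done(): hands the job in, once; it reports no verdict.
The state is a dict: "time": time; "joints": joint angles; "dq": joint speeds; "effort": joint torques, N m; "ee_pos": TCP position; "tcp_rot": TCP orientation; "contact_force": force on the tool from outside, world axes, zero at the start; "torque": the same for the moment, N m; "opening": opening from 0.0 (shut) to 1.0 (fully open).
Only numpy, scipy, OpenCV 4.12 (cv2) and the standard library are available. Lean on these libraries where they do the work, as an engineer would, in place of code of your own. Each camera call takes 0.05 s, during which the arm holds its last target. There are 200 camera calls.

## Working session

There is one attempt and no reset: what is moved stays moved. The work goes in short steps, Python scripts to look and compute and a tool call to move; the robot and the scene stay as the last step left them, time stands still between calls to the robot, and variables do not carry over. Pictures are saved under pics/ and viewed, about 8 in all and at most 12, crops included, and the job is handed in when it is done.

Besides the shell and the picture viewer there is one more tool, called after "Call:" by a JSON object that holds its "method" and its "body", one argument or row to a line. jog_arm: Moves the arm, as the interface text tells. Its arguments: {"type":"object","properties":{"steps":{"type":"array","items":{"type":"object","properties":{"ax":{"type":"number","minimum":-1,"maximum":1},"ay":{"type":"number","minimum":-1,"maximum":1},"az":{"type":"number","minimum":-1,"maximum":1},"x":{"type":"number","minimum":-1,"maximum":1},"y":{"type":"number","minimum":-1,"maximum":1},"z":{"type":"number","minimum":-1,"maximum":1},"claw":{"type":"number"}}}},"squeeze":{"type":"number"}},"required":["steps"]}

```bash
mkdir -p pics
cat > h.py <<'E'
from cell import *
import numpy as np, cv2
def load(n):
    p,d=capture(n); c=calibration(n)
    np.savez(f'/tmp/{n}.npz',p=p,d=d,K=c['K'],k1=c['k1'],rvec=c['rvec'],tvec=c['tvec']); return p,d
def world(n,u,v,z=None):
    f=np.load(f'/tmp/{n}.npz'); K=f['K']; xd=(u-K[0,2])/K[0,0]; yd=(v-K[1,2])/K[1,1]; x,y=xd,yd
    for _ in range(10):
        s=1+float(f['k1'])*(x*x+y*y); x,y=xd/s,yd/s
    R=cv2.Rodrigues(f['rvec'])[0]; t=f['tvec'].ravel()
    o=-R.T@t; r=R.T@np.array([x,y,1.])
    if z is not None: return o+r*(z-o[2])/r[2]
    return o+r*f['d'][int(v),int(u)]
E
python3 - <<'E'
from h import *
s=sense(); print(s)
a,_=load('top'); b,_=load('side')
cv2.imwrite('pics/top.png',a[:,:,::-1]); cv2.imwrite('pics/side.png',b[:,:,::-1])
E
```

```text
{'time': 0.0, 'joints': array([-1.33109630e+00,  2.45832994e-01,  1.55901148e+00, -1.44456454e-05,
        1.33871540e+00, -1.74096187e-01]), 'dq': array([-0.00015566,  0.00087728,  0.00056475, -0.00036166,  0.00106298,
        0.00015905]), 'effort': array([-8.60538075e-04, -4.29517579e+01, -3.26127577e+01, -1.67583153e-04,
        5.40488865e-03, -2.83752264e-06]), 'ee_pos': array([ 0.26123825, -0.59463263,  0.25516954]), 'tcp_rot': array([-9.82849878e-04,  9.78672013e-01,  2.05426688e-01, -3.92822533e-05]), 'contact_force': array([ 0.58552024, -0.27247805,  0.12295382]), 'torque': array([0.01061688, 0.04931227, 0.0564091 ]), 'opening': 1.0016910120757376}
```

View pics/top.png

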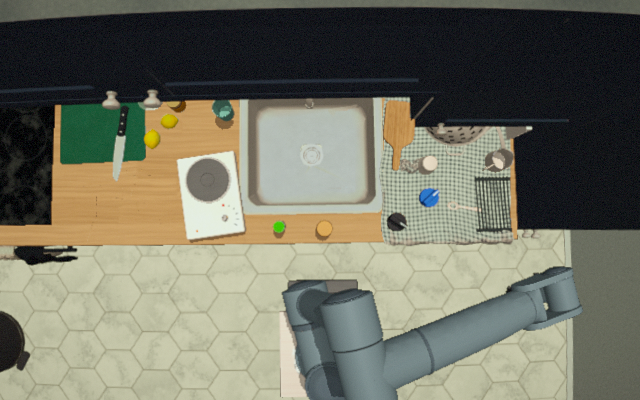

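View pics/side.png

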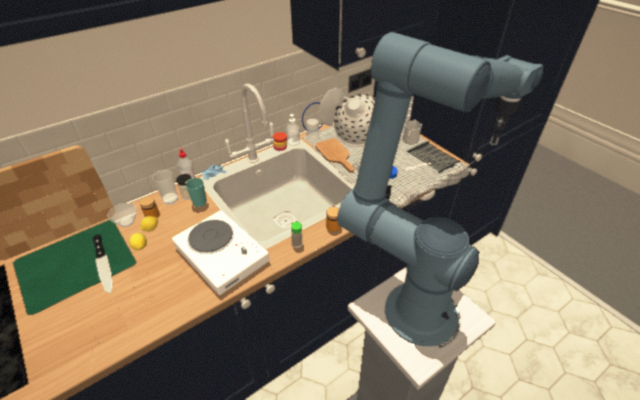

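Top view: the black knob is at (397,221) and its blue lookalike at (429,197); black with a white pointer fits, blue does not. The hot plate is at (210,195), with its shaft near (225,218). The spice jar is at (280,227) and the amber jar at (324,229).

Run:
```python
from h import *
a=np.load('/tmp/top.npz')['p'][:,:,::-1]
c1=cv2.resize(a[190:250,365:450],None,fx=5,fy=5,interpolation=2); c2=cv2.resize(a[145:245,170:250],None,fx=5,fy=5,interpolation=2)
h=max(c1.shape[0],c2.shape[0]); o=np.zeros((h,c1.shape[1]+c2.shape[1],3),np.uint8); o[:c1.shape[0],:c1.shape[1]]=c1; o[:c2.shape[0],c1.shape[1]:]=c2
cv2.imwrite('pics/c1.png',o[:600,:800])
for n,u,v,z in [('knob',397,221,None),('knobz',397,221,.028),('blue',429,197,None),('shaft',225,218,None),('shaftz',225,218,.075),('panel',215,215,None),('spice',280,227,None),('amber',324,229,None),('cup?',429,163,None),('cup?',499,160,None)]:
    print(n,world('top',u,v,z).round(3))
print(calibration('top')['K'],calibration('wrist')['tvec'])
```

```text
knob [ 0.455 -0.249  0.059]
knobz [ 0.456 -0.254  0.028]
blue [ 0.535 -0.36   0.058]
shaft [0.474 0.328 0.076]
shaftz [0.474 0.328 0.075]
panel [0.485 0.367 0.052]
spice [0.442 0.143 0.099]
amber [ 0.433 -0.002  0.083]
cup? [ 0.649 -0.361  0.073]
cup? [ 0.667 -0.633  0.002]
[[483.11479435   0.         318.72891598]
 [  0.         483.11479435 192.16143666]
 [  0.           0.           1.        ]] [-0.64846535 -0.03571055  0.37889453]
```

View pics/c1.png

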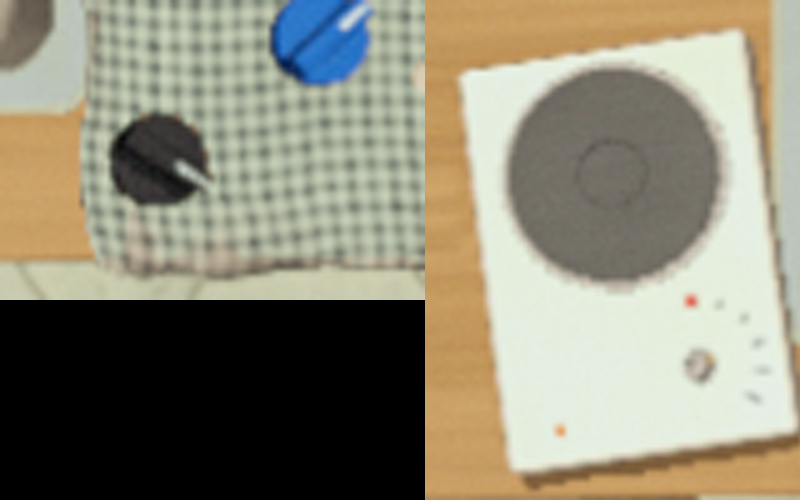

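Call:
{"method": "jog_arm", "body": {
  "steps": [
    {"x": 0.47, "y": 0.86, "z": 0.0, "az": 0.4, "claw": 100},
    {"x": 0.47, "y": 0.86, "z": 0.0, "az": 0.4},
    {"x": 0.47, "y": 0.86, "z": 0.0, "az": 0.4},
    {"x": 0.47, "y": 0.86, "z": 0.0, "az": 0.4},
    {"x": 0.47, "y": 0.86, "z": 0.0, "az": 0.4},
    {"x": 0.47, "y": 0.86, "z": 0.0, "az": 0.4},
    {"x": 0.47, "y": 0.86, "z": 0.0, "az": 0.4},
    {"x": 0.47, "y": 0.86, "z": 0.0, "az": 0.4}
  ]
}}

```text
schema error: expected keys ax, ay, az, x, y, z, claw
```

```bash
cat >> h.py <<'E'
def st():
    from scipy.spatial.transform import Rotation as Ro
    s=sense(); q=s['tcp_rot']; M=Ro.from_quat(q[[1,2,3,0]]).as_matrix()
    print('t',round(s['time'],2),'p',s['ee_pos'].round(4),'yawx',np.degrees(np.arctan2(M[1,0],M[0,0])).round(2),'z',M[:,2].round(4),'F',s['contact_force'].round(1),'T',s['torque'].round(2),'op',round(s['opening'],3),'j6',s['joints'][5].round(2))
E
python3 - <<'E'
from h import *
st(); a,_=load('wrist'); cv2.imwrite('pics/w1.png',a[:,:,::-1])
E
```

```text
t 0.1 p [ 0.2612 -0.5947  0.2553] yawx 23.71 z [-4.0e-04  1.7e-03 -1.0e+00] F [-0.   1.   0.5] T [0.02 0.02 0.01] op 0.999 j6 -0.17
```

View pics/w1.png

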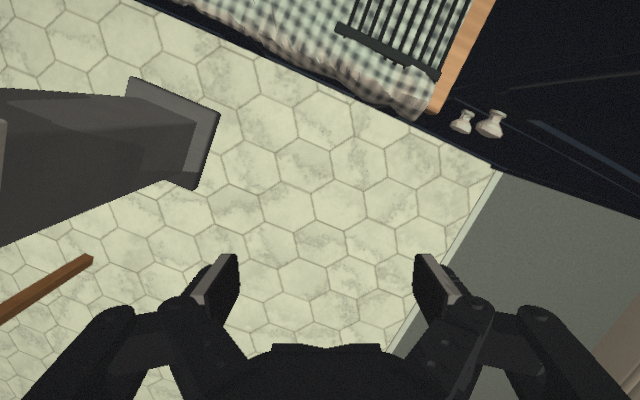

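The call was refused because every row needs all the keys, so I stay at the start. The picture shows the fingers at the bottom and only floor and towel edge above.

Call:
{"method": "jog_arm", "body": {
  "steps": [
    {"ax": 0, "ay": 0, "az": 0.4, "x": 0.43, "y": 0.78, "z": 0, "claw": 100},
    {"ax": 0, "ay": 0, "az": 0.4, "x": 0.43, "y": 0.78, "z": 0, "claw": 100},
    {"ax": 0, "ay": 0, "az": 0.4, "x": 0.43, "y": 0.78, "z": 0, "claw": 100},
    {"ax": 0, "ay": 0, "az": 0.4, "x": 0.43, "y": 0.78, "z": 0, "claw": 100},
    {"ax": 0, "ay": 0, "az": 0.4, "x": 0.43, "y": 0.78, "z": 0, "claw": 100},
    {"ax": 0, "ay": 0, "az": 0.4, "x": 0.43, "y": 0.78, "z": 0, "claw": 100},
    {"ax": 0, "ay": 0, "az": 0.4, "x": 0.43, "y": 0.78, "z": 0, "claw": 100},
    {"ax": 0, "ay": 0, "az": 0.4, "x": 0.43, "y": 0.78, "z": 0, "claw": 100}
  ]
}}

```text
time: 1.15
ee_pos: [0.4331, -0.2831, 0.2553]
tcp_rot: [-0.001, 0.874, 0.485, -0.0]
contact_force: [-0.4, -0.3, -0.1]
opening: 1.003
```

Run:
```python
from h import *
st(); a,_=load('wrist'); cv2.imwrite('pics/w2.png',a[:,:,::-1])
```

```text
t 1.15 p [ 0.4331 -0.2831  0.2553] yawx 58.09 z [-1.4e-03  8.0e-04 -1.0e+00] F [-0.4 -0.3 -0.1] T [-0.    0.03 -0.03] op 1.003 j6 -0.24
```

View pics/w2.png

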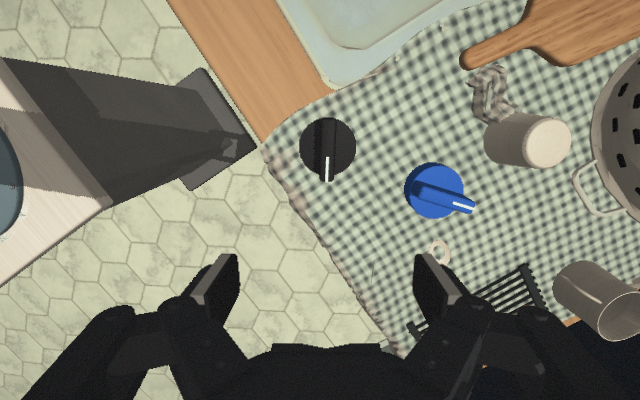

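The knob with its white pointer is at (327,147), the bar almost in line with the tool x axis. I now measure its axis and angle from the depth.

```bash
cat > m.py <<'E'
from h import *
def cloud(n,u0,u1,v0,v1,st=1):
    P=[];C=[]
    f=np.load(f'/tmp/{n}.npz'); 
    K=f['K'];k1=float(f['k1']);R=cv2.Rodrigues(f['rvec'])[0];t=f['tvec'].ravel()
    u,v=np.meshgrid(np.arange(u0,u1,st),np.arange(v0,v1,st)); d=f['d'][v,u]
    q=np.dstack([u,v]).reshape(-1,1,2).astype(float)
    xy=cv2.undistortPoints(q,K,np.array([k1,0,0,0,0.])).reshape(-1,2)
    d=d.ravel(); X=np.c_[xy*d[:,None],d]; W=(X-t)@R
    m=d>0
    return W[m],f['p'][v,u].reshape(-1,3)[m]
E
python3 - <<'E'
from m import *
W,C=cloud('wrist',290,366,108,195)
z=W[:,2]
print(np.histogram(z,np.arange(-.01,.08,.006)))
b=W[(z>.052)&(z<.072)]; r,_,ang=cv2.minAreaRect((b[:,:2]*1e4).astype(np.float32)); print('bar',len(b),np.array(r)/1e4,np.array(_)/1e4,ang,b[:,2].mean())
e,v=np.linalg.eigh(np.cov(b[:,:2].T)); print(b[:,:2].mean(0),np.degrees(np.arctan2(v[1,1],v[0,1])))
s=W[(z>.020)&(z<.034)]; c,rr=cv2.minEnclosingCircle((s[:,:2]*1e4).astype(np.float32)); print('skirt',np.array(c)/1e4,rr/1e4,len(s))
w=W[(C.min(1)>150)&(z>.045)]; print('line',len(w),w.mean(0))
print(world('wrist',400,100))
# top camera: shaft & dot
W,C=cloud('top',180,245,155,240); z=W[:,2]
p=W[(z>.047)&(z<.06)]; r,s_,ang=cv2.minAreaRect((p[:,:2]*1e4).astype(np.float32)); print('plate',np.array(r)/1e4,np.array(s_)/1e4,ang,np.median(p[:,2]))
C=C.astype(int); m=(C[:,0]-C[:,1]>60)&(C[:,0]-C[:,2]>30)&(z>.04); print('reds',np.c_[W[m],C[m]].round(3))
k=(z>.066)&(W[:,0]<.52); print('shaft',W[k].round(3))
E
```

```text
(array([   0,  375, 2939,  521,    7,   19, 1747,    0,    0,    0,    0,
        583,  383,    0]), array([-0.01 , -0.004,  0.002,  0.008,  0.014,  0.02 ,  0.026,  0.032,
        0.038,  0.044,  0.05 ,  0.056,  0.062,  0.068,  0.074]))
bar 966 [ 0.45384492 -0.2522321 ] [0.06678291 0.0159978 ] 55.930240631103516 0.06167065152685628
[ 0.45470106 -0.25091948] 55.7971789547329
skirt [ 0.45398169 -0.25165505] 0.03355997924804688 1766
line 74 [ 0.44313963 -0.26823078  0.06250331]
[ 0.55545695 -0.25267431  0.00340849]
plate [0.55436587 0.38393916] [0.27960732 0.19887072] 6.865265846252441 0.053939644489277
reds [[5.22e-01 3.40e-01 5.20e-02 2.26e+02 1.50e+02 1.31e+02]
 [5.19e-01 3.43e-01 5.30e-02 2.28e+02 1.43e+02 1.23e+02]
 [5.19e-01 3.39e-01 5.50e-02 2.22e+02 1.05e+02 8.50e+01]
 [4.32e-01 4.28e-01 5.50e-02 2.29e+02 1.68e+02 1.11e+02]]
shaft [[0.481 0.339 0.074]
 [0.481 0.333 0.084]
 [0.481 0.331 0.081]
 [0.481 0.327 0.08 ]
 [0.478 0.338 0.076]
 [0.477 0.334 0.082]
 [0.477 0.331 0.081]
 [0.477 0.328 0.077]
 [0.477 0.325 0.074]
 [0.474 0.335 0.077]
 [0.474 0.331 0.078]
 [0.474 0.328 0.076]
 [0.474 0.325 0.076]
 [0.471 0.334 0.079]
 [0.471 0.332 0.075]
 [0.471 0.329 0.071]
 [0.471 0.326 0.072]
 [0.468 0.332 0.073]
 [0.467 0.328 0.076]
 [0.448 0.371 0.066]]
```

Call:
{"method": "jog_arm", "body": {
  "steps": [
    {"ax": 0, "ay": 0, "az": -0.026, "x": 0.052, "y": 0.078, "z": -0.1, "claw": 100},
    {"ax": 0, "ay": 0, "az": -0.026, "x": 0.052, "y": 0.078, "z": -0.25, "claw": 80},
    {"ax": 0, "ay": 0, "az": -0.026, "x": 0.052, "y": 0.078, "z": -0.4, "claw": 60},
    {"ax": 0, "ay": 0, "az": -0.026, "x": 0.052, "y": 0.078, "z": -0.47, "claw": 50},
    {"ax": 0, "ay": 0, "az": -0.026, "x": 0.052, "y": 0.078, "z": -0.495, "claw": 50},
    {"ax": 0, "ay": 0, "az": -0.026, "x": 0.052, "y": 0.078, "z": -0.495, "claw": 50}
  ]
}}

```text
time: 1.95
ee_pos: [0.4536, -0.2533, 0.0576]
tcp_rot: [-0.001, 0.884, 0.467, -0.0]
contact_force: [0.0, 0.2, 0.6]
opening: 0.5
```

```bash
python3 -c "
from h import *
st()"
```

```text
t 1.95 p [ 0.4536 -0.2533  0.0576] yawx 55.72 z [-1.3e-03  8.0e-04 -1.0e+00] F [0.  0.2 0.6] T [ 0.02  0.06 -0.03] op 0.5 j6 -0.13
```

Call:
{"method": "jog_arm", "body": {
  "steps": [
    {"ax": 0, "ay": 0, "az": 0, "x": 0.001, "y": 0.003, "z": 0, "claw": 30},
    {"ax": 0, "ay": 0, "az": 0, "x": 0.001, "y": 0.003, "z": 0, "claw": 0},
    {"ax": 0, "ay": 0, "az": 0, "x": 0.001, "y": 0.003, "z": 0, "claw": 0},
    {"ax": 0, "ay": 0, "az": 0, "x": 0.001, "y": 0.003, "z": 0, "claw": 0},
    {"ax": 0, "ay": 0, "az": 0, "x": 0.001, "y": 0.003, "z": 0, "claw": 0},
    {"ax": 0, "ay": 0, "az": 0, "x": 0.001, "y": 0.003, "z": 0, "claw": 0}
  ],
  "squeeze": 60
}}

```text
time: 2.7
ee_pos: [0.4551, -0.2532, 0.0594]
tcp_rot: [0.001, 0.884, 0.467, 0.0]
contact_force: [-0.2, -0.6, 7.1]
opening: 0.173
```

```bash
python3 -c "
from h import *
st()"
```

```text
t 2.7 p [ 0.4551 -0.2532  0.0594] yawx 55.73 z [ 0.0011 -0.0017 -1.    ] F [-0.2 -0.6  7.1] T [ 0.01  0.15 -0.02] op 0.173 j6 -0.13
```

Call:
{"method": "jog_arm", "body": {
  "steps": [
    {"ax": 0, "ay": 0, "az": 0, "x": 0, "y": 0, "z": 0.1, "claw": 0},
    {"ax": 0, "ay": 0, "az": 0, "x": 0, "y": 0, "z": 0.25, "claw": 0},
    {"ax": 0, "ay": 0, "az": 0.15, "x": 0, "y": 0, "z": 0.4, "claw": 0},
    {"ax": 0, "ay": 0, "az": 0.25, "x": 0.03, "y": 0.15, "z": 0.45, "claw": 0},
    {"ax": 0, "ay": 0, "az": 0.35, "x": 0.06, "y": 0.3, "z": 0.5, "claw": 0},
    {"ax": 0, "ay": 0, "az": 0.45, "x": 0.09, "y": 0.45, "z": 0.5, "claw": 0},
    {"ax": 0, "ay": 0, "az": 0.55, "x": 0.12, "y": 0.6, "z": 0.5, "claw": 0},
    {"ax": 0, "ay": 0, "az": 0.65, "x": 0.14, "y": 0.75, "z": 0.5, "claw": 0}
  ]
}}

```text
time: 3.7
ee_pos: [0.511, 0.049, 0.2597]
tcp_rot: [0.001, 0.56, 0.828, 0.001]
contact_force: [-0.3, -0.5, -1.5]
opening: 0.179
```

```bash
python3 -c "
from h import *
st()"
```

```text
t 3.7 p [0.511  0.049  0.2597] yawx 111.88 z [ 2.9e-03 -1.0e-04 -1.0e+00] F [-0.3 -0.5 -1.5] T [-0.01 -0.03 -0.02] op 0.179 j6 -0.51
```

Call:
{"method": "jog_arm", "body": {
  "steps": [
    {"ax": 0, "ay": 0, "az": 0.09, "x": 0, "y": 0.15, "z": 0, "claw": 0},
    {"ax": 0, "ay": 0, "az": 0.09, "x": 0, "y": 0.3, "z": -0.03, "claw": 0},
    {"ax": 0, "ay": 0, "az": 0.09, "x": 0, "y": 0.45, "z": -0.1, "claw": 0},
    {"ax": 0, "ay": 0, "az": 0.09, "x": 0, "y": 0.47, "z": -0.1, "claw": 0},
    {"ax": 0, "ay": 0, "az": 0.09, "x": 0, "y": 0.47, "z": -0.1, "claw": 0}
  ]
}}

```text
time: 4.32
ee_pos: [0.5109, 0.2373, 0.2198]
tcp_rot: [0.001, 0.502, 0.865, 0.001]
contact_force: [-0.4, -0.8, 0.1]
opening: 0.173
```

Run:
```python
from h import *
st(); a,_=load('wrist'); p=a[:,:,::-1]
q=calibration('wrist')
u,_=cv2.projectPoints(np.array([[.476,.333,.0775]]),q['rvec'],q['tvec'],q['K'],np.array([q['k1'],0,0,0.])); u,v=u.ravel().astype(int); print(u,v)
v0,u0=max(0,v-40),max(0,u-40); c=cv2.resize(p[v0:v0+80,u0:u0+80],(400,400),interpolation=2)
print('crop origin',u0,v0)
o=np.zeros((400,800,3),np.uint8); o[:250,:400]=cv2.resize(p,(400,250)); o[:,400:]=c; cv2.imwrite('pics/w3.png',o)
```

```text
t 4.33 p [0.5109 0.2373 0.2198] yawx 119.7 z [ 2.9e-03 -2.0e-04 -1.0e+00] F [-0.4 -0.8  0.1] T [-0.03  0.02  0.03] op 0.173 j6 -0.28
344 79
crop origin 304 39
```

View pics/w3.png

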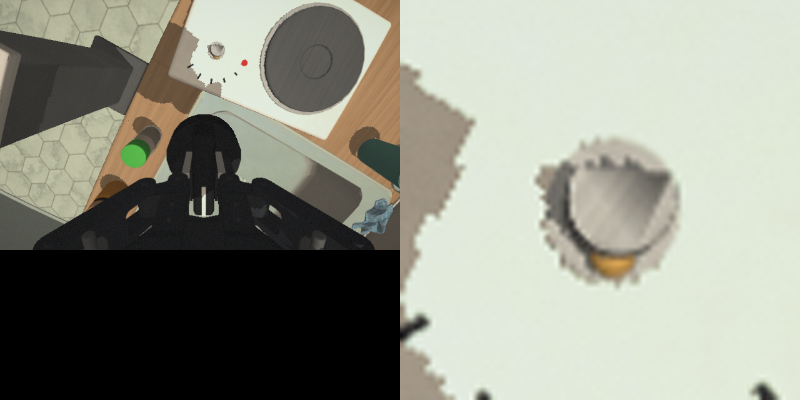

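The wrist picture shows the shaft top at about (347.8,78.4), its flat toward the image top and the brass ball at (346.4,92), so the pointer must face about yaw -60. The knob hangs upright between the pads.

Run:
```python
from m import *
a=world('wrist',347.8,78.4,.0775); b=world('wrist',346.4,92,.064); print(a,b,b-a,np.degrees(np.arctan2(*(b-a)[[1,0]])))
fl=[world('wrist',304+(x-400)/5,39+y/5,.0775) for x,y in((580,164),(668,173))]; d=fl[1]-fl[0]; print('flat',fl,np.linalg.norm(d),np.degrees(np.arctan2(d[1],d[0]))) 
W,C=cloud('wrist',250,450,60,160); C=C.astype(int); z=W[:,2]
m=(C[:,0]-C[:,1]>90)&(C[:,0]-C[:,2]>90)&(abs(z-.055)<.006); print('dot',m.sum(),W[m].mean(0))
m=(z>.072)&(z<.085)&(np.hypot(W[:,0]-.476,W[:,1]-.333)<.02); print('top',m.sum(),W[m].mean(0),cv2.minEnclosingCircle((W[m,:2]*1e4).astype(np.float32)))
m=(z<.066)&(z>.05)&(np.hypot(W[:,0]-.476,W[:,1]-.333)<.04); print('panel z',np.median(z[m]))
W,C=cloud('wrist',230,640,0,200); z=W[:,2]; m=(z>.060)&(z<.07)&(np.hypot(W[:,0]-.606,W[:,1]-.39)<.085);print('hot',m.sum(),W[m].mean(0),cv2.minEnclosingCircle((W[m,:2]*1e4).astype(np.float32)))
```

```text
[0.47786465 0.33501856 0.0775    ] [0.48260475 0.32657927 0.064     ] [ 0.0047401  -0.00843929 -0.0135    ] -60.67834566857067
flat [array([0.46977105, 0.3362302 , 0.0775    ]), array([0.48292208, 0.34216693, 0.0775    ])] 0.01442894707750183 24.295725559131977
dot 71 [0.52122786 0.34136617 0.05601929]
top 332 [0.47841644 0.33361644 0.07767264] ((4778.2587890625, 3353.661865234375), 91.02388000488281)
panel z 0.05537616412039699
hot 20895 [0.60416223 0.39451055 0.06498066] ((6064.83740234375, 3935.355712890625), 764.0558471679688)
```

Call:
{"method": "jog_arm", "body": {
  "steps": [
    {"ax": 0, "ay": 0, "az": -0.017, "x": -0.04, "y": 0.12, "z": 0, "claw": 0},
    {"ax": 0, "ay": 0, "az": -0.017, "x": -0.083, "y": 0.245, "z": -0.05, "claw": 0},
    {"ax": 0, "ay": 0, "az": -0.017, "x": -0.083, "y": 0.245, "z": -0.12, "claw": 0},
    {"ax": 0, "ay": 0, "az": -0.017, "x": -0.083, "y": 0.245, "z": -0.162, "claw": 0},
    {"ax": 0, "ay": 0, "az": -0.017, "x": -0.083, "y": 0.245, "z": -0.162, "claw": 0}
  ]
}}

```text
time: 5.0
ee_pos: [0.4782, 0.333, 0.1547]
tcp_rot: [0.001, 0.515, 0.857, 0.0]
contact_force: [-0.1, 0.1, -0.4]
opening: 0.171
```

```bash
python3 -c "
from h import *
st()"
```

```text
t 5.0 p [0.4782 0.333  0.1547] yawx 118.04 z [ 0.002  -0.0011 -1.    ] F [-0.1  0.1 -0.4] T [ 0.02 -0.07  0.  ] op 0.171 j6 -0.07
```

Call:
{"method": "jog_arm", "body": {
  "steps": [
    {"ax": 0, "ay": 0, "az": 0, "x": 0, "y": 0.006, "z": 0, "claw": 0},
    {"ax": 0, "ay": 0, "az": 0, "x": 0, "y": 0.006, "z": -0.02, "claw": 0},
    {"ax": 0, "ay": 0, "az": 0, "x": 0, "y": 0.006, "z": -0.04, "claw": 0},
    {"ax": 0, "ay": 0, "az": 0, "x": 0, "y": 0.006, "z": -0.06, "claw": 0},
    {"ax": 0, "ay": 0, "az": 0, "x": 0, "y": 0.006, "z": -0.06, "claw": 0}
  ]
}}

```text
time: 5.62
ee_pos: [0.4774, 0.3352, 0.1295]
tcp_rot: [0.0, 0.515, 0.857, -0.001]
contact_force: [-1.0, -1.1, -1.6]
opening: 0.178
```

```bash
python3 -c "
from h import *
st()"
```

```text
t 5.62 p [0.4774 0.3352 0.1295] yawx 118.04 z [-3.e-04 -2.e-03 -1.e+00] F [-1.  -1.1 -1.6] T [-0.04  0.23 -0.02] op 0.178 j6 -0.07
```

Call:
{"method": "jog_arm", "body": {
  "steps": [
    {"ax": 0, "ay": 0, "az": 0, "x": 0, "y": 0, "z": -0.006, "claw": 0},
    {"ax": 0, "ay": 0, "az": 0, "x": 0, "y": 0, "z": -0.012, "claw": 0},
    {"ax": 0, "ay": 0, "az": 0, "x": 0, "y": 0, "z": -0.015, "claw": 0},
    {"ax": 0, "ay": 0, "az": 0, "x": 0, "y": 0, "z": -0.015, "claw": 0}
  ]
}}

```text
time: 6.12
ee_pos: [0.4773, 0.3352, 0.1233]
tcp_rot: [0.0, 0.515, 0.857, -0.001]
contact_force: [-1.2, -0.3, -2.1]
opening: 0.179
```

```bash
python3 -c "
from h import *
st()"
```

```text
t 6.12 p [0.4773 0.3352 0.1233] yawx 118.04 z [-5.e-04 -2.e-03 -1.e+00] F [-1.2 -0.3 -2.1] T [ 0.01  0.21 -0.01] op 0.179 j6 -0.07
```

The knob has dropped past the wrong-angle stop (underside about 9 mm above the panel) without force, so the angle is right. Now I push past the ball.

Call:
{"method": "jog_arm", "body": {
  "steps": [
    {"ax": 0, "ay": 0, "az": 0, "x": 0, "y": 0, "z": -0.006, "claw": 0},
    {"ax": 0, "ay": 0, "az": 0, "x": 0, "y": 0, "z": -0.012, "claw": 0},
    {"ax": 0, "ay": 0, "az": 0, "x": 0, "y": 0, "z": -0.016, "claw": 0},
    {"ax": 0, "ay": 0, "az": 0, "x": 0, "y": 0, "z": -0.016, "claw": 0}
  ],
  "squeeze": 80
}}

```text
time: 6.62
ee_pos: [0.4772, 0.335, 0.1169]
tcp_rot: [0.0, 0.515, 0.857, -0.001]
contact_force: [-0.9, -1.5, -3.8]
opening: 0.172
```

```bash
python3 -c "
from h import *
st()"
```

```text
t 6.62 p [0.4772 0.335  0.1169] yawx 118.04 z [-5.0e-04 -2.3e-03 -1.0e+00] F [-0.9 -1.5 -3.8] T [-0.14  0.14 -0.01] op 0.172 j6 -0.07
```

Call:
{"method": "jog_arm", "body": {
  "steps": [
    {"ax": 0, "ay": 0, "az": 0, "x": 0, "y": 0, "z": -0.005, "claw": 0},
    {"ax": 0, "ay": 0, "az": 0, "x": 0, "y": 0, "z": -0.01, "claw": 0},
    {"ax": 0, "ay": 0, "az": 0, "x": 0, "y": 0, "z": -0.012, "claw": 0},
    {"ax": 0, "ay": 0, "az": 0, "x": 0, "y": 0, "z": -0.012, "claw": 0}
  ]
}}

```text
time: 7.12
ee_pos: [0.4774, 0.3352, 0.1145]
tcp_rot: [0.0, 0.515, 0.857, -0.002]
contact_force: [-9.3, -4.7, 15.4]
opening: 0.167
```

```bash
python3 -c "
from h import *
st()"
```

```text
t 7.12 p [0.4774 0.3352 0.1145] yawx 118.06 z [-0.0013 -0.0029 -1.    ] F [-9.3 -4.7 15.4] T [-0.75  1.57 -0.02] op 0.167 j6 -0.07
```

Call:
{"method": "jog_arm", "body": {
  "steps": [
    {"ax": 0, "ay": 0, "az": 0, "x": 0, "y": 0, "z": -0.007, "claw": 0},
    {"ax": 0, "ay": 0, "az": 0, "x": 0, "y": 0, "z": -0.009, "claw": 0},
    {"ax": 0, "ay": 0, "az": 0, "x": 0, "y": 0, "z": -0.009, "claw": 0}
  ]
}}

```text
time: 7.5
ee_pos: [0.4775, 0.3352, 0.1145]
tcp_rot: [-0.0, 0.514, 0.858, -0.003]
contact_force: [-13.1, -8.3, 24.3]
opening: 0.171
```

```bash
python3 -c "
from h import *
st()"
```

```text
t 7.5 p [0.4775 0.3352 0.1145] yawx 118.09 z [-0.0027 -0.0042 -1.    ] F [-13.1  -8.3  24.3] T [-1.2   2.23 -0.04] op 0.171 j6 -0.07
```

Home: 24 N adds no travel and the height matches the panel. I ease off, then turn anticlockwise.

Call:
{"method": "jog_arm", "body": {
  "steps": [
    {"ax": 0, "ay": 0, "az": 0, "x": 0, "y": 0, "z": 0, "claw": 0},
    {"ax": 0, "ay": 0, "az": 0.1, "x": 0, "y": 0, "z": 0, "claw": 0},
    {"ax": 0, "ay": 0, "az": 0.2, "x": 0, "y": 0, "z": 0, "claw": 0},
    {"ax": 0, "ay": 0, "az": 0.3, "x": 0, "y": 0, "z": 0, "claw": 0},
    {"ax": 0, "ay": 0, "az": 0.4, "x": 0, "y": 0, "z": 0, "claw": 0},
    {"ax": 0, "ay": 0, "az": 0.5, "x": 0, "y": 0, "z": 0, "claw": 0},
    {"ax": 0, "ay": 0, "az": 0.6, "x": 0, "y": 0, "z": 0, "claw": 0},
    {"ax": 0, "ay": 0, "az": 0.7, "x": 0, "y": 0, "z": 0, "claw": 0}
  ]
}}

```text
time: 8.5
ee_pos: [0.4765, 0.3359, 0.1146]
tcp_rot: [-0.0, 0.013, 1.0, -0.002]
contact_force: [-7.0, 1.2, 5.1]
opening: 0.173
```

```bash
python3 -c "
from h import *
st()"
```

```text
t 8.5 p [0.4765 0.3359 0.1146] yawx 178.5 z [-5.0e-04 -3.3e-03 -1.0e+00] F [-7.   1.2  5.1] T [ 0.2   1.24 -0.17] op 0.173 j6 -1.12
```

Call:
{"method": "jog_arm", "body": {
  "steps": [
    {"ax": 0, "ay": 0, "az": 0.04, "x": 0, "y": 0, "z": 0, "claw": 0},
    {"ax": 0, "ay": 0, "az": 0.076, "x": 0, "y": 0, "z": 0, "claw": 0},
    {"ax": 0, "ay": 0, "az": 0.076, "x": 0, "y": 0, "z": 0, "claw": 0}
  ]
}}

```text
time: 8.88
ee_pos: [0.4762, 0.3359, 0.1146]
tcp_rot: [-0.001, -0.044, 0.999, -0.002]
contact_force: [-4.2, -1.3, 4.7]
opening: 0.168
```

```bash
python3 -c "
from h import *
st()"
```

```text
t 8.88 p [0.4762 0.3359 0.1146] yawx -175.0 z [-0.0012 -0.0035 -1.    ] F [-4.2 -1.3  4.7] T [-0.22  0.81  0.03] op 0.168 j6 -1.24
```

Call:
{"method": "jog_arm", "body": {
  "steps": [
    {"ax": 0, "ay": 0, "az": 0.015, "x": 0, "y": 0, "z": 0, "claw": 0},
    {"ax": 0, "ay": 0, "az": 0.035, "x": 0, "y": 0, "z": 0, "claw": 0},
    {"ax": 0, "ay": 0, "az": 0.035, "x": 0, "y": 0, "z": 0, "claw": 0}
  ]
}}

```text
time: 9.25
ee_pos: [0.4762, 0.3359, 0.1146]
tcp_rot: [-0.001, -0.07, 0.998, -0.002]
contact_force: [-4.3, -1.8, 2.7]
opening: 0.172
```

```bash
python3 -c "
from h import *
st()"
```

```text
t 9.25 p [0.4762 0.3359 0.1146] yawx -171.98 z [-0.0012 -0.0036 -1.    ] F [-4.3 -1.8  2.7] T [-0.24  0.69 -0.03] op 0.172 j6 -1.29
```

Call:
{"method": "jog_arm", "body": {
  "steps": [
    {"ax": 0, "ay": 0, "az": 0.015, "x": 0, "y": 0, "z": 0, "claw": 0},
    {"ax": 0, "ay": 0, "az": 0.035, "x": 0, "y": 0, "z": 0, "claw": 0},
    {"ax": 0, "ay": 0, "az": 0.035, "x": 0, "y": 0, "z": 0, "claw": 0}
  ]
}}

```text
time: 9.62
ee_pos: [0.4761, 0.3359, 0.1146]
tcp_rot: [-0.001, -0.096, 0.995, -0.002]
contact_force: [-3.9, -2.1, 3.1]
opening: 0.172
```

```bash
python3 -c "
from h import *
st()"
```

```text
t 9.62 p [0.4761 0.3359 0.1146] yawx -168.93 z [-0.0011 -0.0038 -1.    ] F [-3.9 -2.1  3.1] T [-0.22  0.69 -0.03] op 0.172 j6 -1.34
```

Run:
```python
from h import *
o=np.zeros((500,800,3),np.uint8)
b,_=load('side'); o[:500,:400]=cv2.resize(b[195:305,170:258,::-1],(400,500),interpolation=2)
b,_=load('top'); o[:500,400:]=cv2.resize(b[145:245,170:250,::-1],(400,500),interpolation=2)
cv2.imwrite('pics/s2.png',o)
```

```text
(no output)
```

View pics/s2.png

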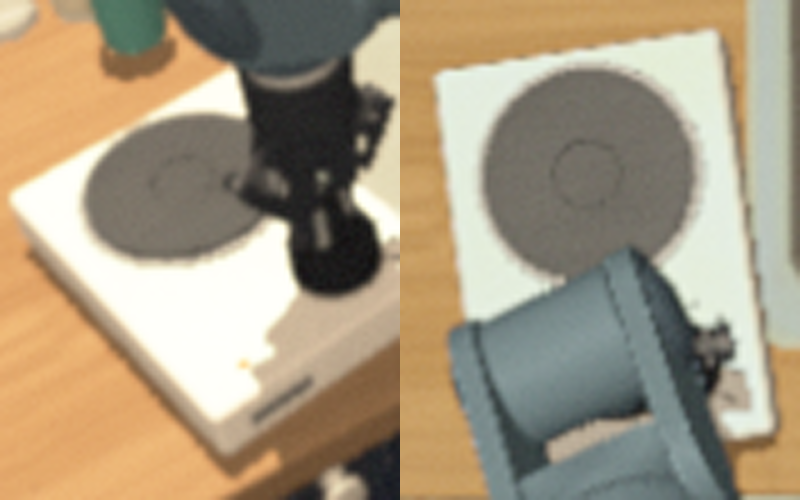

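The knob sits flat on the panel, but the pointer is hidden by the arm in both views. No stop felt yet, so I continue gently within the bore's play.

Call:
{"method": "jog_arm", "body": {
  "steps": [
    {"ax": 0, "ay": 0, "az": 0.015, "x": 0, "y": 0, "z": 0, "claw": 0},
    {"ax": 0, "ay": 0, "az": 0.035, "x": 0, "y": 0, "z": 0, "claw": 0},
    {"ax": 0, "ay": 0, "az": 0.035, "x": 0, "y": 0, "z": 0, "claw": 0}
  ]
}}

```text
time: 10.1
ee_pos: [0.4761, 0.3359, 0.1146]
tcp_rot: [-0.001, -0.123, 0.992, -0.002]
contact_force: [-4.0, -2.5, 3.2]
opening: 0.169
```

```bash
python3 -c "
from h import *
st()"
```

```text
t 10.1 p [0.4761 0.3359 0.1146] yawx -165.91 z [-9.0e-04 -3.9e-03 -1.0e+00] F [-4.  -2.5  3.2] T [-0.23  0.76  0.  ] op 0.169 j6 -1.39
```

Call:
{"method": "jog_arm", "body": {
  "steps": [
    {"ax": 0, "ay": 0, "az": 0.01, "x": 0, "y": 0, "z": 0, "claw": 0},
    {"ax": 0, "ay": 0, "az": 0.025, "x": 0, "y": 0, "z": 0, "claw": 0},
    {"ax": 0, "ay": 0, "az": 0.025, "x": 0, "y": 0, "z": 0, "claw": 0}
  ]
}}

```text
time: 10.48
ee_pos: [0.4761, 0.3359, 0.1146]
tcp_rot: [-0.001, -0.141, 0.99, -0.002]
contact_force: [-4.3, -1.8, 4.0]
opening: 0.17
```

```bash
python3 -c "
from h import *
st()"
```

```text
t 10.47 p [0.4761 0.3359 0.1146] yawx -163.73 z [-9.0e-04 -4.1e-03 -1.0e+00] F [-4.3 -1.8  4. ] T [-0.34  0.68 -0.01] op 0.17 j6 -1.43
```

Call:
{"method": "jog_arm", "body": {
  "steps": [
    {"ax": 0, "ay": 0, "az": 0, "x": 0, "y": 0, "z": 0, "claw": 50},
    {"ax": 0, "ay": 0, "az": 0, "x": 0, "y": 0, "z": 0, "claw": 60},
    {"ax": 0, "ay": 0, "az": 0, "x": 0, "y": 0, "z": 0, "claw": 60},
    {"ax": 0, "ay": 0, "az": 0, "x": 0, "y": 0, "z": 0.1, "claw": 60},
    {"ax": 0, "ay": 0, "az": 0, "x": 0, "y": 0, "z": 0.2, "claw": 60},
    {"ax": 0, "ay": 0, "az": 0, "x": 0.1, "y": 0.03, "z": 0.3, "claw": 60},
    {"ax": 0, "ay": 0, "az": 0, "x": 0.18, "y": 0.05, "z": 0.35, "claw": 60},
    {"ax": 0, "ay": 0, "az": 0, "x": 0.18, "y": 0.05, "z": 0.35, "claw": 60}
  ]
}}

```text
time: 11.48
ee_pos: [0.5506, 0.3564, 0.257]
tcp_rot: [0.002, -0.141, 0.99, -0.001]
contact_force: [-0.7, -0.2, -1.0]
opening: 0.601
```

Run:
```python
from h import *
st(); a,_=load('wrist'); p=a[:,:,::-1]
q=calibration('wrist')
u,_=cv2.projectPoints(np.array([[.478,.335,.1]]),q['rvec'],q['tvec'],q['K'],np.array([q['k1'],0,0,0.])); u,v=u.ravel().astype(int); print(u,v)
v0,u0=max(0,v-60),max(0,u-60); c=cv2.resize(p[v0:v0+130,u0:u0+120],(480,520),interpolation=2)
print(u0,v0); cv2.imwrite('pics/w4.png',c)
```

```text
t 11.47 p [0.5506 0.3564 0.257 ] yawx -163.78 z [ 0.0042 -0.002  -1.    ] F [-0.7 -0.2 -1. ] T [-0.06 -0.03  0.  ] op 0.601 j6 -1.45
324 113
264 53
```

View pics/w4.png

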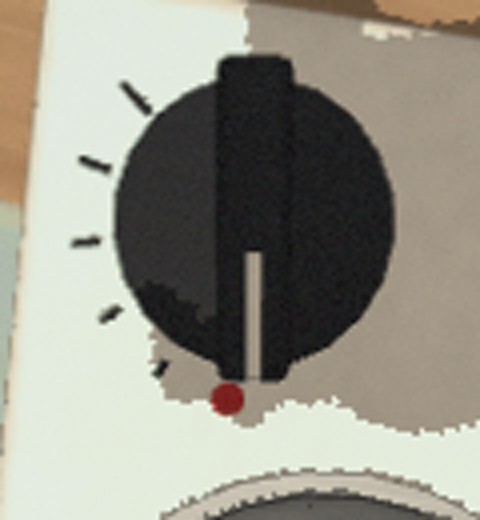

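The pointer has gone past the red dot (crop (253,370) against the dot at (228,398)), so the knob followed the tool and the bore has angular play. I measure it, then regrip.

Run:
```python
from m import *
W,C=cloud('wrist',264,384,53,183); z=W[:,2]; C=C.astype(int)
near=np.hypot(W[:,0]-.478,W[:,1]-.335)<.045
b=W[(z>.108)&near]; r,s,a=cv2.minAreaRect((b[:,:2]*1e4).astype(np.float32)); print('bar',np.array(r)/1e4,np.array(s)/1e4,a,np.median(b[:,2]))
e,v=np.linalg.eigh(np.cov(b[:,:2].T)); print(b[:,:2].mean(0),np.degrees(np.arctan2(v[1,1],v[0,1])))
k=W[(z>.07)&(z<.09)&near]; c,rr=cv2.minEnclosingCircle((k[:,:2]*1e4).astype(np.float32)); print('skirt',np.array(c)/1e4,rr,np.median(k[:,2]))
m=(C[:,0]-C[:,1]>60)&(C[:,0]-C[:,2]>60)&(z<.07); d=W[m].mean(0); print('dot',m.sum(),d)
for o in (np.array(c)/1e4,np.array(r)/1e4,np.array([.4776,.3353])): print(np.degrees(np.arctan2(d[1]-o[1],d[0]-o[0])),np.hypot(*(d[:2]-o)))
f=np.load('/tmp/wrist.npz'); W,C=cloud('wrist',0,640,0,400); z=W[:,2]
p=W[(abs(z-.056)<.005)&(W[:,1]>.25)]; print('panel z',np.median(p[:,2]))
```

```text
bar [0.47357017 0.33585022] [0.06599194 0.01559807] 15.79419994354248 0.11493659896698555
[0.47279264 0.33536992] -163.82071095841505
skirt [0.47343687 0.33552834] 334.28515625 0.08111820289559571
dot 49 [0.51760719 0.34121339 0.05374433]
7.334064012416696 0.044534676281028494
6.943725309630526 0.044362406831922364
8.407904028307488 0.04044185313655575
panel z 0.052915806078507585
```

Call:
{"method": "jog_arm", "body": {
  "steps": [
    {"ax": 0, "ay": 0, "az": 0, "x": -0.1, "y": -0.03, "z": 0, "claw": 60},
    {"ax": 0, "ay": 0, "az": 0, "x": -0.186, "y": -0.051, "z": -0.1, "claw": 60},
    {"ax": 0, "ay": 0, "az": 0, "x": -0.186, "y": -0.051, "z": -0.2, "claw": 60},
    {"ax": 0, "ay": 0, "az": 0, "x": -0.186, "y": -0.051, "z": -0.3, "claw": 60},
    {"ax": 0, "ay": 0, "az": 0, "x": -0.186, "y": -0.051, "z": -0.348, "claw": 50},
    {"ax": 0, "ay": 0, "az": 0, "x": -0.186, "y": -0.051, "z": -0.348, "claw": 30},
    {"ax": 0, "ay": 0, "az": 0, "x": -0.186, "y": -0.051, "z": -0.348, "claw": 0},
    {"ax": 0, "ay": 0, "az": 0, "x": -0.186, "y": -0.051, "z": -0.348, "claw": 0}
  ],
  "squeeze": 60
}}

```text
time: 12.52
ee_pos: [0.4747, 0.3355, 0.1168]
tcp_rot: [0.0, -0.141, 0.99, -0.002]
contact_force: [-1.0, -1.9, -0.1]
opening: 0.179
```

Call:
{"method": "jog_arm", "body": {
  "steps": [
    {"ax": 0, "ay": 0, "az": 0, "x": 0, "y": 0, "z": 0, "claw": 0},
    {"ax": 0, "ay": 0, "az": 0, "x": 0, "y": 0, "z": 0, "claw": 0}
  ]
}}

```text
time: 12.78
ee_pos: [0.4747, 0.3355, 0.1169]
tcp_rot: [0.0, -0.141, 0.99, -0.002]
contact_force: [-1.1, -1.0, -1.5]
opening: 0.176
```

```bash
python3 -c "
from h import *
st()"
```

```text
t 12.78 p [0.4747 0.3355 0.1169] yawx -163.76 z [ 0.0012 -0.0035 -1.    ] F [-1.1 -1.  -1.5] T [-0.24  0.14 -0.06] op 0.176 j6 -1.43
```

Gripped again; I feel further for the end stop.

Call:
{"method": "jog_arm", "body": {
  "steps": [
    {"ax": 0, "ay": 0, "az": 0.01, "x": 0, "y": 0, "z": 0, "claw": 0},
    {"ax": 0, "ay": 0, "az": 0.02, "x": 0, "y": 0, "z": 0, "claw": 0},
    {"ax": 0, "ay": 0, "az": 0.02, "x": 0, "y": 0, "z": 0, "claw": 0}
  ]
}}

```text
time: 13.15
ee_pos: [0.4746, 0.3354, 0.1169]
tcp_rot: [0.0, -0.156, 0.988, -0.002]
contact_force: [-0.8, -2.3, -3.4]
opening: 0.172
```

```bash
python3 -c "
from h import *
st()"
```

```text
t 13.15 p [0.4746 0.3354 0.1169] yawx -162.03 z [ 0.001  -0.0038 -1.    ] F [-0.8 -2.3 -3.4] T [-0.46  0.21 -0.09] op 0.172 j6 -1.46
```

Call:
{"method": "jog_arm", "body": {
  "steps": [
    {"ax": 0, "ay": 0, "az": 0.01, "x": 0, "y": 0, "z": 0, "claw": 0},
    {"ax": 0, "ay": 0, "az": 0.02, "x": 0, "y": 0, "z": 0, "claw": 0},
    {"ax": 0, "ay": 0, "az": 0.02, "x": 0, "y": 0, "z": 0, "claw": 0}
  ]
}}

```text
time: 13.52
ee_pos: [0.4745, 0.3352, 0.1169]
tcp_rot: [0.0, -0.171, 0.985, -0.002]
contact_force: [-1.1, -2.6, -2.7]
opening: 0.177
```

```bash
python3 -c "
from h import *
st()"
```

```text
t 13.53 p [0.4745 0.3352 0.1169] yawx -160.3 z [ 9.0e-04 -4.1e-03 -1.0e+00] F [-1.1 -2.6 -2.7] T [-0.55  0.24 -0.1 ] op 0.177 j6 -1.49
```

Call:
{"method": "jog_arm", "body": {
  "steps": [
    {"ax": 0, "ay": 0, "az": 0.015, "x": 0, "y": 0, "z": 0, "claw": 0},
    {"ax": 0, "ay": 0, "az": 0.03, "x": 0, "y": 0, "z": 0, "claw": 0},
    {"ax": 0, "ay": 0, "az": 0.03, "x": 0, "y": 0, "z": 0, "claw": 0}
  ]
}}

```text
time: 13.9
ee_pos: [0.4745, 0.3351, 0.1168]
tcp_rot: [-0.0, -0.193, 0.981, -0.002]
contact_force: [-0.6, -3.8, -2.4]
opening: 0.174
```

```bash
python3 -c "
from h import *
st()"
```

```text
t 13.9 p [0.4745 0.3351 0.1168] yawx -157.71 z [ 8.0e-04 -4.4e-03 -1.0e+00] F [-0.6 -3.8 -2.4] T [-0.78  0.29 -0.17] op 0.174 j6 -1.54
```

Torque now exceeds the 0.06 N m friction and rises, so the end stop is reached. I turn back within the play so that the pointer faces the dot, watching the torque.

Call:
{"method": "jog_arm", "body": {
  "steps": [
    {"ax": 0, "ay": 0, "az": -0.06, "x": 0, "y": 0, "z": 0, "claw": 0},
    {"ax": 0, "ay": 0, "az": -0.12, "x": 0, "y": 0, "z": 0, "claw": 0},
    {"ax": 0, "ay": 0, "az": -0.12, "x": 0, "y": 0, "z": 0, "claw": 0}
  ]
}}

```text
time: 14.28
ee_pos: [0.475, 0.3358, 0.1172]
tcp_rot: [0.001, -0.105, 0.994, -0.001]
contact_force: [0.0, -0.5, -2.4]
opening: 0.17
```

```bash
python3 -c "
from h import *
st()"
```

```text
t 14.28 p [0.475  0.3358 0.1172] yawx -167.95 z [ 0.0019 -0.0027 -1.    ] F [ 0.  -0.5 -2.4] T [ 0.09 -0.09  0.  ] op 0.17 j6 -1.36
```

Call:
{"method": "jog_arm", "body": {
  "steps": [
    {"ax": 0, "ay": 0, "az": -0.03, "x": 0, "y": 0, "z": 0, "claw": 0},
    {"ax": 0, "ay": 0, "az": -0.058, "x": 0, "y": 0, "z": 0, "claw": 0},
    {"ax": 0, "ay": 0, "az": -0.058, "x": 0, "y": 0, "z": 0, "claw": 0}
  ]
}}

```text
time: 14.65
ee_pos: [0.4755, 0.336, 0.1175]
tcp_rot: [0.001, -0.063, 0.998, -0.001]
contact_force: [0.9, -2.2, -2.6]
opening: 0.176
```

```bash
python3 -c "
from h import *
st()"
```

```text
t 14.65 p [0.4755 0.336  0.1175] yawx -172.83 z [ 0.0028 -0.0024 -1.    ] F [ 0.9 -2.2 -2.6] T [-0.28 -0.14 -0.03] op 0.176 j6 -1.27
```

Call:
{"method": "jog_arm", "body": {
  "steps": [
    {"ax": 0, "ay": 0, "az": 0, "x": 0, "y": 0, "z": -0.004, "claw": 0},
    {"ax": 0, "ay": 0, "az": 0, "x": 0, "y": 0, "z": -0.006, "claw": 0},
    {"ax": 0, "ay": 0, "az": 0, "x": 0, "y": 0, "z": -0.001, "claw": 40},
    {"ax": 0, "ay": 0, "az": 0, "x": 0, "y": 0, "z": 0, "claw": 60},
    {"ax": 0, "ay": 0, "az": 0, "x": 0, "y": 0, "z": 0.1, "claw": 60},
    {"ax": 0, "ay": 0, "az": 0, "x": 0, "y": 0, "z": 0.2, "claw": 60},
    {"ax": 0, "ay": 0, "az": 0, "x": 0.1, "y": 0.03, "z": 0.3, "claw": 60},
    {"ax": 0, "ay": 0, "az": 0, "x": 0.18, "y": 0.05, "z": 0.35, "claw": 60}
  ]
}}

```text
time: 15.65
ee_pos: [0.5494, 0.357, 0.261]
tcp_rot: [0.004, -0.063, 0.998, -0.0]
contact_force: [0.4, 0.1, -0.7]
opening: 0.595
```

```bash
cat > look.py <<'E'
from m import *
import sys
st(); a,_=load('wrist'); p=a[:,:,::-1]
q=calibration('wrist')
u,_=cv2.projectPoints(np.array([[.476,.335,.1]]),q['rvec'],q['tvec'],q['K'],np.array([q['k1'],0,0,0.])); u,v=u.ravel().astype(int)
v0,u0=max(0,v-60),max(0,u-60); c=cv2.resize(p[v0:v0+130,u0:u0+120],(480,520),interpolation=2); cv2.imwrite(sys.argv[1],c)
W,C=cloud('wrist',u0,u0+120,v0,v0+130); z=W[:,2]; C=C.astype(int)
near=np.hypot(W[:,0]-.476,W[:,1]-.335)<.045
b=W[(z>.105)&near]; r,s,a=cv2.minAreaRect((b[:,:2]*1e4).astype(np.float32)); print('bar',np.array(r)/1e4,np.array(s)/1e4,a,np.median(b[:,2]))
k=W[(z>.07)&(z<.09)&near]; c,rr=cv2.minEnclosingCircle((k[:,:2]*1e4).astype(np.float32)); c=np.array(c)/1e4; print('skirt',c,rr,np.median(k[:,2]))
m=(C[:,0]-C[:,1]>60)&(C[:,0]-C[:,2]>60)&(z<.07); d=W[m].mean(0); print('dot',m.sum(),d,'off yaw',np.degrees(np.arctan2(d[1]-c[1],d[0]-c[0])))
pn=(z>.045)&(z<.065)&~near; print('panel',np.median(z[pn]))
W,C=cloud('wrist',0,640,0,400); z=W[:,2]; p=(z>.059)&(z<.069)&(np.hypot(W[:,0]-.604,W[:,1]-.392)<.09); print('hot z',np.median(z[p]),p.sum())
E
python3 look.py pics/w5.png
```

```text
t 15.65 p [0.5494 0.357  0.261 ] yawx -172.79 z [ 7.7e-03  1.0e-04 -1.0e+00] F [ 0.4  0.1 -0.7] T [0.04 0.01 0.02] op 0.595 j6 -1.29
bar [0.4820375  0.33726267] [0.06639254 0.016177  ] 6.944363117218018 0.11854561660388242
skirt [0.48193599 0.33729998] 334.66900634765625 0.0847434052628511
dot 46 [0.52591321 0.34274117 0.05780576] off yaw 7.053223007980891
panel 0.056666823055730196
hot z 0.06704438148319128 12206
```

View pics/w5.png

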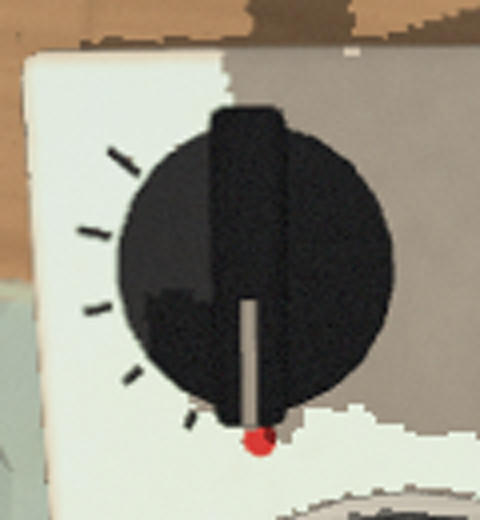

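The pointer line (248,360) now runs straight to the red dot (260,440): bar yaw 6.9° against 7.1° for the dot. The bar top is 62 mm above the panel, so the knob is fully home. I check the jars and hand in.

Run:
```python
from h import *
load('top')
for n,u,v in [('spice',280,227),('amber',324,229),('cup',429,163)]: print(n,world('top',u,v).round(3))
st(); print(job_done())
```

```text
spice [0.442 0.143 0.098]
amber [ 0.433 -0.002  0.077]
cup [ 0.649 -0.36   0.075]
t 15.75 p [0.5511 0.3569 0.2613] yawx -172.87 z [ 1.000e-02  9.000e-04 -9.999e-01] F [-0.5  1.1  0.8] T [-0.03 -0.01 -0.  ] op 0.603 j6 -1.29
the job is handed in; nothing more can be done
None
```

The black knob is back on the hot plate's shaft, pushed fully home, turned anticlockwise to off and released. I handed the job in at 15.75 s, with the gripper open and clear of everything.

- **Fit:** the knob went on at the first angle tried. A 24 N push gave no more travel, and the bar top measures 62 mm above the panel, which is the knob's full height.
- **Angle:** the pointer is at 6.9° and the red dot at 7.1° in the world frame.
- **Jars and cup:** the spot checks on both jars and the cup read the same as at the start, to a few millimetres in height.
- **Check that disagreed:** I expected to feel the end stop near the dot, but at about 9° past it the turning torque was still near zero. I went on to about 15° past, where the torque reached 0.17 N m, well over the shaft's 0.06 N m. I then turned the pointer back to the dot without feeling any resistance. The shaft itself is hidden under the knob, so that it is at off is inferred from the torque, not seen.

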